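Slide the jar block onto the spill pad and snap the cap home

TASK

Slide the flat metal jar block across the bench, without lifting it, until it lies wholly on the white spill pad. Then press the loose snap cap onto the jar's neck until it clicks and is fully home, and finish while still holding the cap pressed down firmly with the gripper; do not let go or back off. Leave the bottle, the beaker and the dish where they are.

Things in the scene. Friction and masses are not known exactly. Their poses are not given: they have to be found in the camera images.
- block_mid (a point): Centre of the jar block, a flat aluminium plate 130 mm long (its x), 50 mm wide (its y), 22 mm thick, loose on the bench, about 0.55 kg with its jar (may vary). This point is half-way up the plate (11 mm above its underside). A steel jar is fixed on the plate at its +x end; the -x end is bare. z is up.
- block_grip (a point): Centre of the bare end of the plate, 35 mm from block_mid along the block's -x, half-way up: a place where the plate can be taken across its 50 mm width.
- neck_top (a point): Centre of the top of the jar's neck, 35 mm from block_mid along the block's +x, 60 mm above the plate's underside. The jar is 38 mm in diameter up to 36 mm, then a neck 24 mm in diameter with a bevelled top (17 mm across). Four sprung steel balls 10 mm below the top stand out to 32 mm across; the cap's lip pushes them in as it passes. Axes as the block.
- corner0 (a point): Lower corner of the plate at +x +y (underside), fixed to the block.
- corner1 (a point): Lower corner of the plate at +x -y (underside), fixed to the block.
- corner2 (a point): Lower corner of the plate at -x -y (underside), fixed to the block.
- corner3 (a point): Lower corner of the plate at -x +y (underside), fixed to the block.
- pad: White spill pad lying flat and fixed on the bench, 190 mm (its x) by 120 mm (its y), 1 mm thick and no hindrance to sliding. Origin at its centre, on the bench.
- cap_mid (a point): Centre, half-way up, of the loose white plastic snap cap: round, ribbed, 40 mm in diameter, 24 mm high, about 40 g, standing on the bench mouth down (z up). It goes on the neck the same way up; fully home, its roof rests on the neck's top and this point lies 6 mm below neck_top.
- cap_mouth (a point): Centre of the cap's open mouth (its lower end). Here is an inward lip 2.5 mm high with an opening 27 mm across; above it the cap is 34 mm across inside and 18 mm deep. Pushed down the neck, the lip meets the balls 12 mm above the seat; the push rises to about 10 N, drops at the click, and then the roof bottoms on the neck. It stays on by itself.
- reagent: Amber glass bottle with a white cap, 60 mm in diameter, 115 mm high, standing loose; origin at the centre of its underside. A bystander.
- beaker: Open glass beaker, 70 mm in diameter, 85 mm high, standing loose; origin at the centre of its underside. A bystander.
- dish: White flat dish, 80 mm in diameter, 16 mm high, loose; origin at the centre of its underside. A bystander.
Things that resemble listed ones, but are neither listed nor needed, are in the scene too. Of the things shaped like the part that bears cap_mid, the white one is meant. Of the things that look like the part that bears block_mid, the smaller one is meant.

How it is judged:
By the outcome, as a careful person would: the job done as asked, in the order asked, and still so for the second after the job is handed in, while the arm keeps its last pose, push and grip.
It also fails if it takes over 61 s, if anything falls off the work surface, if the arm or the gripper's body presses on something with over 40 N, if the wrist force passes 120 N, or if a joint passes its speed limit or range.

ROBOT

A 6-joint arm with a two-finger parallel gripper is mounted at the origin on the work surface. World frame = base frame: x ahead of the robot, y to its left, z up, the work surface at z = 0. Lengths are in mm, angles in rad, forces in N, time in s.
With the tool pointing down it reaches from about 350 to 875 mm from the base axis. Payload 4.2 kg.
Tool frame: the origin (TCP) lies at the very end of the fingers, on their centre line; the grasp point (between the pads) lies env.grip_point_offset behind it (env.grip_point_offset is the distance from the TCP to the grasp point, in mm); z points along the fingers, y is the line along which they close (so a half turn about z gives the same grasp; the last joint's range is limited). The gripper opens to 85 mm and grips with 20 to 120 N. Pads are 22 mm wide; open, the fingers measure 114 mm over their backs; the gripper's body (76 mm by 85 mm) begins 54 mm behind the grasp point. The pads swing forward as they close: fully open they stand 13 mm farther back than shut.
Start: joints at [0.259, 0.385, 0.008, 0, -1.194, -0.259], TCP at [624.979, 0.025, 231.312] pointing down, gripper open.
Joint ranges: [-3.14, 3.14], [-1.21, 2.06], [-1.07, 1.41], [-3.16, 2.05], [-2.99, -0.16], [-3.1, 3.1]. Speed limits (rad/s): [2.79, 2.79, 3.14, 3.14, 3.14, 3.14].

INTERFACE

Orientations are given as a rotation vector (axis times angle).
In Python, from station import telemetry, capture, camera_info, env, finder gives the robot as it stands.
- The arm moves only by the shell command python3 -m inch 'ROWS' [FORCE]. ROWS is text: rows parted by semicolons, each of 5 numbers parted by spaces: the finger opening in mm, from 0 to 85.4, then the shift along the tool's x, y, z in mm, then the turn about the tool's z in degrees. A call has 1 to 10 rows; each row is the pose to reach, as a shift and turn from the pose commanded when the call began, along the tool's axes at that moment; what a row does not reach only later rows make up. A row lasts 1/8 s, in which the tool goes at most 62.5 mm and 10.7 degrees, less where a joint would pass 70% of its speed; a pose out of reach is approached as far as the arm can. A call with a gripper value outside its range is refused whole. The fingers move at their own pace and stop on an object; FORCE is the grip in N (left out, the last holds). Time passes only in rows, so rows that repeat a pose let the fingers close. It gives the time, the measured TCP pose, the force, the opening and the grip force at its end, in the units of the state.
- telemetry.state(): the state, without advancing time (a new reading comes with each control period).
- capture(name): name is "scene" or "side" or "wrist"; returns the picture (400x640x3 uint8, red, green, blue); there is no depth.
- camera_info(name): a dict with "vertical_fov" (degrees; the focal length in pixels is half the picture's height over the tangent of half this angle, whatever the lens; pixels are square), "cx", "cy" (the principal point, pixels), "rvec" (rotation vector, rad) and "tvec" (3), from world to camera coordinates, as OpenCV has them. Camera axes: x right, y down, z forward; pixel columns grow to the right and rows downward; lengths in mm; the calibration is good to about 2 mm. The wrist camera is an equidistant fisheye: a pixel r from the principal point sees the ray r / f radians off the axis. A picture is of the moment at which its call begins: read the wrist's pose just before it. camera_info takes no time and is no camera call; for the wrist camera it gives the pose at the moment of the call.
- env.job_done(): hands the job in; it is judged then, once.
Trained networks look in the newest picture that a camera, given by its name, has taken for a name from the list of things; names that differ only in an ending like _2 or _b are one class to them, and where a whole thing is asked for, a point or a joint stands for the part that bears it (a point fixed in the world has none). Each returns a list of dicts, best first, with "p" (0 to 1); they miss things now and then, are a little off and sometimes report something else, mostly with a low value. They report only what shows in the picture. A call takes as long as a camera call. They do not tell look-alikes from the thing itself.
- finder.recognise(camera, label): "at" ([x, y, z] in mm, in world coordinates, good to about 4 mm: the middle of the surface that is visible of it).
The state is a dict: "t": time; "joint_positions": joint angles; "joint_velocities": joint speeds; "joint_torque": joint torques, N m; "tcp_pos": TCP position; "tool_rot": TCP orientation; "force": force on the tool from outside, world axes, zero at the start; "torque": the same for the moment, N m; "grip_width": finger opening in mm; "finger_force": force on a finger pad.
Only numpy, scipy, OpenCV 4.12 (cv2) and the standard library are available. Lean on these libraries where they do the work, as an engineer would, in place of code of your own. Each camera call takes 0.05 s, during which the arm holds its last target. There are 200 camera calls.

## Working session

There is one attempt and no reset: what is moved stays moved. The work goes in short steps, Python scripts to look and compute and a shell command to move; the robot and the scene stay as the last step left them, time stands still between calls to the robot, and variables do not carry over. Pictures are saved under pics/ and viewed, at most 10 in all, crops included, and the job is handed in when it is done.

```bash
ls; mkdir -p pics
python3 - <<'E'
from station import telemetry,capture,camera_info,env,finder
import cv2
s=telemetry.state();print(s['t'],s['tcp_pos'],s['tool_rot'],s['grip_width'],env.grip_point_offset)
for n in("scene","side"):
    im=capture(n);cv2.imwrite(f'pics/{n}0.png',im[:,:,::-1]);
    i=camera_info(n);print(n,i)
    for l in("block_mid","cap_mid","pad","reagent","beaker","dish"):
        print(l,[(round(d['p'],2),[round(float(v)) for v in d['at']]) for d in finder.recognise(n,l)])
E
```

```text
pics
0.0 [6.24397153e+02 1.87587016e-02 2.30213956e+02] [ 2.22006599 -2.22051758 -0.00238192] 85.46858801899651 18.700000000000003
scene {'vertical_fov': 42.89264230492012, 'cx': 316.4577109450866, 'cy': 195.97840961139354, 'rvec': array([ 1.25164305,  2.10472137, -1.03146089]), 'tvec': array([ 279.08594292, -249.29837593, 1767.3829804 ])}
block_mid [(0.86, [484, -192, 22]), (0.71, [443, -403, 33])]
cap_mid [(0.56, [714, -99, 28]), (0.52, [647, -62, 23]), (0.46, [633, -155, 24])]
pad [(0.8, [530, 203, -5]), (0.48, [484, -192, 21])]
reagent [(0.55, [669, 396, 67]), (0.37, [483, -191, 23])]
beaker [(0.74, [657, -411, 60])]
dish [(0.93, [789, 70, 9])]
side {'vertical_fov': 47.29421274266342, 'cx': 319.693934139474, 'cy': 196.1416991305852, 'rvec': array([ 2.24516228, -0.10021223,  0.01766418]), 'tvec': array([-594.48368658,   87.79683591, 1381.52966374])}
block_mid [(0.91, [467, -215, 19]), (0.79, [425, -441, 29])]
cap_mid [(0.66, [632, -74, 19]), (0.5, [623, -174, 22])]
pad [(0.8, [523, 202, 1])]
reagent [(0.61, [647, 365, 46])]
beaker [(0.98, [644, -420, 54]), (0.52, [461, -211, 24]), (0.24, [633, -76, 20])]
dish [(0.88, [793, 80, 10]), (0.59, [646, 368, 47])]
```

View pics/scene0.png

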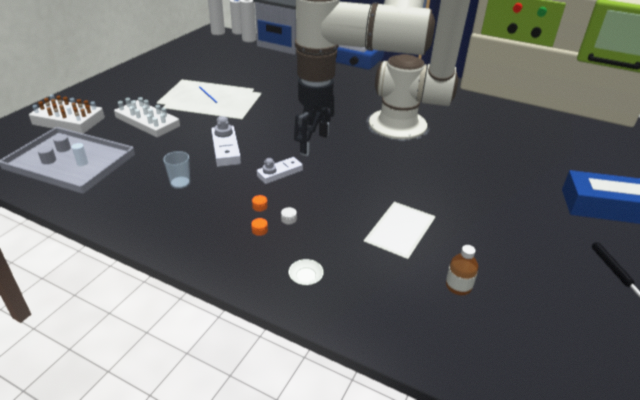

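View pics/side0.png

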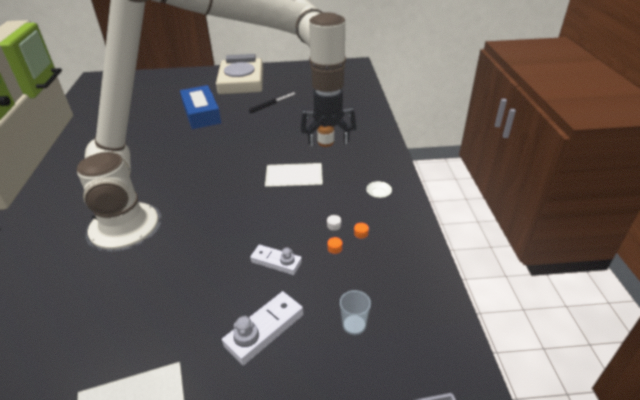

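Scene view: the two jar blocks are at (280,168), small, and (225,145), large. The caps are at (289,215), white, and (259,203) and (259,227), both orange. I want the smaller block and the white cap. The pad is at (400,229), and in the side view at (294,175). Next I'll confirm with a crop and measure.

```bash
cat > h.py <<'E'
import numpy as np,cv2
from scipy.spatial.transform import Rotation as R
from station import telemetry,capture,camera_info,env,finder
def cam(n,i=None):
    i=i or camera_info(n);f=200/np.tan(np.radians(i['vertical_fov']/2))
    M=R.from_rotvec(i['rvec']).as_matrix();return i,f,M,-M.T@i['tvec']
def bp(n,px,z,i=None):
    i,f,M,C=cam(n,i);out=[]
    for u,v in np.atleast_2d(px):
        d=np.array([(u-i['cx'])/f,(v-i['cy'])/f,1.])
        if n=='wrist':
            r=np.hypot(*d[:2]);d=np.array([*(d[:2]/max(r,1e-9)*np.sin(r)),np.cos(r)])
        w=M.T@d;out.append((C+w*(z-C[2])/w[2])[:2])
    return np.array(out)
def proj(n,P,i=None):
    i,f,M,C=cam(n,i);c=np.atleast_2d(P)@M.T+i['tvec']
    if n=='wrist':
        r=np.linalg.norm(c[:,:2],axis=1);k=(np.arctan2(r,c[:,2])/np.maximum(r,1e-9))[:,None]
    else:k=1/c[:,2:]
    return c[:,:2]*k*f+[i['cx'],i['cy']]
E
python3 - <<'E'
from h import *
a=cv2.imread('pics/scene0.png');b=cv2.imread('pics/side0.png')
A=cv2.resize(a[140:240,200:300],(400,400),interpolation=3);B=cv2.resize(b[205:305,235:335+0],(400,400),interpolation=3)
cv2.imwrite('pics/crop0.png',np.hstack([A,B]))
for n,im,(x0,y0,x1,y1) in(('scene',a,(360,195,440,260)),('side',b,(255,155,335,195))):
    m=(im[y0:y1,x0:x1].min(2)>150).astype(np.uint8)
    c=max(cv2.findContours(m,0,2)[0],key=cv2.contourArea)[:,0]+[x0,y0]
    w=bp(n,c,1).astype(np.float32);print(n,'pad',cv2.minAreaRect(w))
print('cap',bp('scene',[(289,211)],24),bp('side',[(334,219)],24))
E
```

```text
scene pad ((519.721435546875, 204.76315307617188), (122.15479278564453, 193.26121520996094), 87.11961364746094)
side pad ((522.84912109375, 206.49942016601562), (125.49120330810547, 192.7138671875), 87.01954650878906)
cap [[626.81973195 -66.56476365]] [[634.20491052 -64.74751946]]
```

View pics/crop0.png

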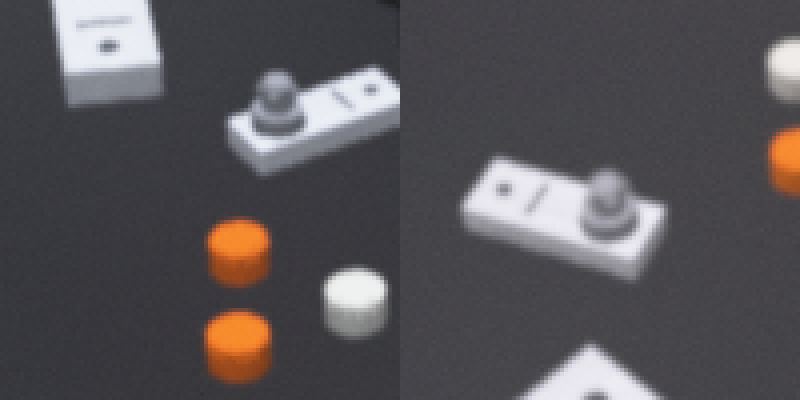

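The crop confirms the smaller block (jar at its far +x end, bare end with a hole mark) and the white cap at the right of the orange ones.

Run:
```python
from h import *
c=bp('side',[(258.75,244.25),(250.5,257),(294.25,270.5),(301.25,256.25)],22).astype(np.float32)
print(c,cv2.minAreaRect(c),c.mean(0))
print(bp('scene',[(257,169.5),(265.5,179.5),(293.75,156.75)],22))
i,f,M,C=cam('wrist');s=telemetry.state();T=R.from_rotvec(s['tool_rot']).as_matrix()
print('wrist cam in tool',T.T@(C-s['tcp_pos']),'z axis',T.T@M[2],T.round(2))
print(proj('wrist',[[480,-200,22],[630,-65,24]]))
```

```text
[[ 414.91742 -146.1115 ]
 [ 393.83414 -192.934  ]
 [ 510.2121  -253.1713 ]
 [ 530.87976 -203.84467]] ((462.56475830078125, -199.64138793945312), (53.367984771728516, 133.02154541015625), 63.53306198120117) [ 462.46085 -199.01537]
[[ 503.51571915 -246.46890836]
 [ 534.04069099 -197.89156916]
 [ 390.3375807  -188.09231481]]
wrist cam in tool [  79.21613176   -0.23120391 -142.74497895] z axis [-0.31286396 -0.00126812  0.9497971 ] [[ 0. -1.  0.]
 [-1. -0.  0.]
 [-0. -0. -1.]]
[[442.29729594   9.19945851]
 [314.76528519 114.34363435]]
```

```bash
python3 -m inch '80 40 40 20 -10;80 80 80 50 -20;80 110 115 80 -30;80 140 150 100 -40;80 165 175 110 -50;80 184 193 110 -60;80 184 193 110 -63;80 184 193 110 -63' 40
python3 - <<'E'
from h import *
i=camera_info('wrist');s=telemetry.state();im=capture('wrist');cv2.imwrite('pics/w1.png',im[:,:,::-1])
print(s['tcp_pos'],R.from_rotvec(s['tool_rot']).as_matrix().round(3).tolist())
d=np.array([.893,-.45]);e=np.array([.45,.893]);m=np.array([462.5,-199.5])
print(proj('wrist',[[*(m+a*65*d+b*25*e),22] for a,b in((1,1),(1,-1),(-1,-1),(-1,1))]+[[*(m+35*d),60]],i).round())
E
```

```text
t: 1.7
tcp_pos: [432.0, -184.3, 121.6]
tool_rot: [-3.054, 0.735, -0.001]
force: [-1.0, -0.3, -0.6]
grip_width: 79.9
finger_force: 0.0
[ 432.03341614 -184.26520283  121.59503944] [[0.89, -0.455, 0.001], [-0.455, -0.89, -0.0], [0.001, -0.0, -1.0]]
[[287.  79.]
 [352.  78.]
 [349. 235.]
 [291. 235.]
 [320. 119.]]
```

View pics/w1.png

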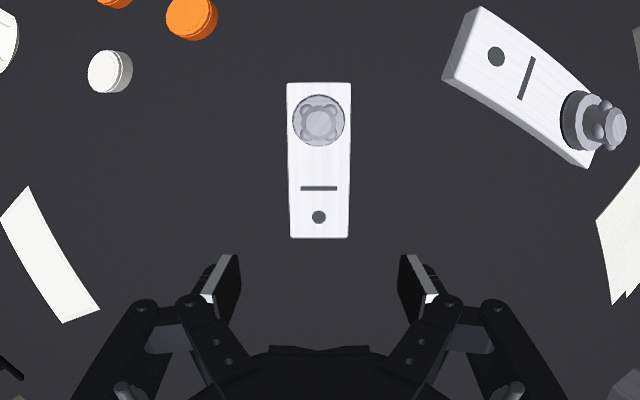

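The wrist view shows the block at corners (287,83), (350,83), (348,238), (291,238), within 4 px of the prediction. The white cap is at (110,71).

Run:
```python
from h import *
s=telemetry.state();T=R.from_rotvec(s['tool_rot']).as_matrix()
c=bp('wrist',[(287.5,83),(350.5,83),(348.5,238),(291,238)],22);m=c.mean(0);d=c[0]+c[1]-c[2]-c[3];a=np.degrees(np.arctan2(d[1],d[0]));print(c,m,a)
d/=np.linalg.norm(d);g=np.array([*(m-35*d),3]);print('shift',T.T@(g-s['tcp_pos']),'xdir',np.degrees(np.arctan2(T[1,0],T[0,0])))
print('cap',bp('wrist',[(104,72)],24))
```

```text
[[ 528.61060847 -204.9964837 ]
 [ 506.56854352 -248.06250484]
 [ 391.07206795 -190.43764349]
 [ 413.71566835 -146.18426022]] [ 459.99172207 -197.42022306] -26.811491821503513
shift [ -4.25964817  -0.53433971 118.55468617] xdir -27.054572807094356
cap [[630.07686341 -66.76427363]]
```

```bash
python3 -m inch '75 -4 -0.5 50 0;70 -4 -0.5 90 0;66 -4 -0.5 110 0;66 -4 -0.5 116 0;66 -4 -0.5 116 0' 50
python3 -m inch '45 0 0 0 0;45 0 0 0 0;45 0 0 0 0;45 0 0 0 0;45 0 0 0 0;45 0 0 0 0' 50
```

```text
t: 2.38
tcp_pos: [429.2, -181.6, 5.5]
tool_rot: [3.055, -0.733, 0.0]
force: [1.1, -0.0, 0.5]
grip_width: 65.9
finger_force: 0.0
t: 3.12
tcp_pos: [429.6, -181.8, 6.6]
tool_rot: [-3.055, 0.733, -0.004]
force: [-1.0, 0.3, 6.2]
grip_width: 48.9
finger_force: 53.1
```

```bash
python3 -m inch '45 -5 -15 0 -1;45 -13 -37 0 -2;45 -23 -67 0 -4;45 -33 -97 0 -6;45 -43 -126 0 -8;45 -53 -156 0 -10;45 -63 -186 0 -12;45 -73 -216 0 -14;45 -83 -243 0 -16;45 -90 -264 0 -18' 50
python3 - <<'E'
from h import *
s=telemetry.state();T=R.from_rotvec(s['tool_rot']).as_matrix()
print(T.round(3).tolist(),s['tcp_pos'],T.T@(np.array([486,207.3,s['tcp_pos'][2]])-s['tcp_pos']),s['torque'])
E
```

```text
t: 4.38
tcp_pos: [467.8, 93.9, 6.5]
tool_rot: [3.13, -0.246, -0.001]
force: [-0.3, -8.8, 9.8]
grip_width: 48.8
finger_force: 53.7
[[0.988, -0.156, -0.001], [-0.156, -0.988, -0.001], [-0.001, 0.002, -1.0]] [467.84994561  93.94284558   6.54835094] [   0.24475388 -114.80058495   -0.18634038] [-2.29242701  0.10788195 -0.26596183]
```

```bash
python3 -m inch '45 0 -20 0 -2;45 0 -45 0 -4;45 0 -70 0 -6;45 0 -95 0 -6;45 0 -110 0 -6;45 0 -115 0 -6;45 0 -115 0 -6;45 0 -115 0 -6'
python3 - <<'E'
from h import *
import cv2
for n in('scene','side'):
    cv2.imwrite(f'pics/{n}2.png',capture(n)[:,:,::-1])
i=camera_info('wrist');cv2.imwrite('pics/w2.png',capture('wrist')[:,:,::-1])
s=telemetry.state();T=R.from_rotvec(s['tool_rot']).as_matrix();print(T.round(3).tolist())
a=cv2.resize(cv2.imread('pics/scene2.png')[175:275,350:450],(400,400),interpolation=3)
b=cv2.resize(cv2.imread('pics/side2.png')[120:220,240:340],(400,400),interpolation=3)
cv2.imwrite('pics/crop2.png',np.hstack([a,b]))
E
```

```text
t: 5.38
tcp_pos: [485.9, 207.1, 6.6]
tool_rot: [3.14, -0.083, -0.001]
force: [-1.9, -3.2, 8.1]
grip_width: 48.8
finger_force: 53.4
[[0.999, -0.053, -0.001], [-0.053, -0.999, -0.001], [-0.0, 0.001, -1.0]]
```

View pics/crop2.png

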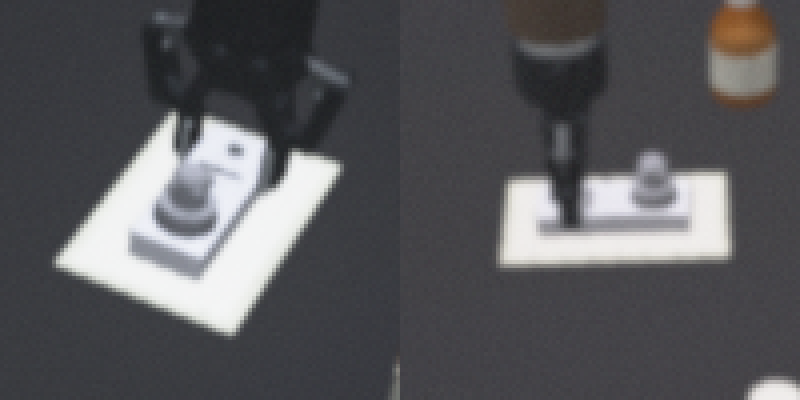

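The block lies centrally on the pad: in the side crop, the pad spans rows 175–265 and columns 500–730, with the block well inside. I'll release it and rise.

```bash
python3 -m inch '66 0 0 0 0;66 0 0 0 0;66 0 0 0 0;66 0 0 -20 0;66 0 0 -60 0;66 0 0 -110 0;66 0 0 -125 0;66 0 0 -125 0'
python3 - <<'E'
from h import *
s=telemetry.state();i=camera_info('wrist');T=R.from_rotvec(s['tool_rot']).as_matrix();im=capture('wrist')[:,:,::-1].copy();cv2.imwrite('pics/w3.png',im)
t=s['tcp_pos'];m=t[:2]+35*T[:2,0];d=T[:2,0];e=-T[:2,1]
print(t,T.round(3).tolist(),m)
print(proj('wrist',[[*(m+a*65*d+b*25*e),22] for a,b in((1,1),(1,-1),(-1,-1),(-1,1))]+[[*(m+35*d),60]],i).round())
E
```

```text
t: 6.52
tcp_pos: [486.5, 208.3, 131.1]
tool_rot: [-3.139, 0.082, -0.002]
force: [0.4, -0.8, -1.0]
grip_width: 66.1
finger_force: 0.0
[486.52936569 208.32441214 131.05856482] [[0.999, -0.053, 0.002], [-0.053, -0.999, 0.002], [0.001, -0.002, -1.0]] [521.4810478 206.4866779]
[[289.  79.]
 [352.  79.]
 [348. 230.]
 [292. 230.]
 [321. 117.]]
```

View pics/w3.png

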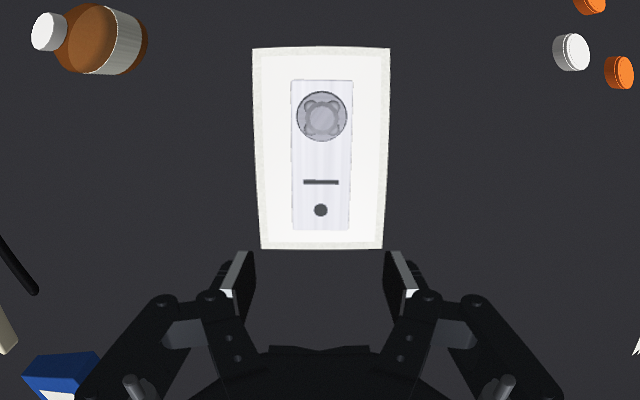

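The wrist view shows the block wholly on the pad and still where predicted, with the neck top at (321,117). Now to the cap.

```bash
python3 -m inch '66 15 27 0 5;66 40 67 0 13;66 66 110 0 22;66 92 154 0 31;66 117 198 0 40;66 140 236 0 48;66 152 258 0 53;66 158 267 0 53;66 158 267 0 53'
python3 - <<'E'
from h import *
s=telemetry.state();i=camera_info('wrist');T=R.from_rotvec(s['tool_rot']).as_matrix();im=capture('wrist')[:,:,::-1].copy();cv2.imwrite('pics/w4.png',im)
p=proj('wrist',[[630,-66.8,24]],i)[0];print(p,s['tcp_pos'])
m=(im.min(2)>120).astype(np.uint8);n,l,st,ce=cv2.connectedComponentsWithStats(m)
for k in range(1,n):
    if st[k,4]>150:print(st[k],ce[k].round(1))
x,y=p.astype(int);cv2.imwrite('pics/w4c.png',cv2.resize(im[y-60:y+60,x-60:x+60],(480,480)))
E
```

```text
t: 7.7
tcp_pos: [629.5, -67.1, 128.7]
tool_rot: [2.773, -1.474, -0.004]
force: [1.3, -0.2, -0.2]
grip_width: 66.0
finger_force: 0.0
[319.04819873 198.05534365] [629.49785792 -67.07477767 128.65078144]
[  27    0   68   78 2906] [58.2 32.2]
[ 572   13   68   75 3419] [609.6  51.5]
[ 292  169   48   51 1913] [315.7 194.5]
[  88  184   59   71 3118] [116.7 218.7]
[   0  268   37  132 3555] [ 14.4 342. ]
[ 549  352   49   48 1533] [575.9 375.6]
[197 361  22  24 294] [208.4 374.4]
```

View pics/w4c.png

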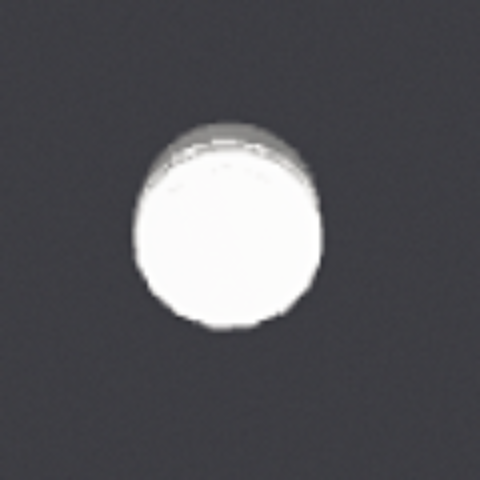

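The white cap's top face is centred at about pixel (316,197.5), alone between the fingers.

Run:
```python
from h import *
s=telemetry.state();T=R.from_rotvec(s['tool_rot']).as_matrix();c=bp('wrist',[(316,197.5)],24)[0];print(c,T.T@(np.array([*c,5])-s['tcp_pos']))
```

```text
[632.3126121  -65.02968879] [  0.58607472  -3.43254136 124.13659268]
```

```bash
python3 -m inch '66 0.5 -3.5 50 0;66 0.5 -3.5 95 0;66 0.5 -3.5 115 0;66 0.5 -3.5 123 0;66 0.5 -3.5 123 0'
python3 -m inch '35 0 0 0 0;35 0 0 0 0;35 0 0 0 0;35 0 0 0 0;35 0 0 0 0;35 0 0 0 0;35 0 0 0 0' 70
```

```text
t: 8.38
tcp_pos: [633.3, -64.6, 7.5]
tool_rot: [2.775, -1.473, 0.0]
force: [1.1, -0.0, -0.3]
grip_width: 66.2
finger_force: 0.0
t: 9.25
tcp_pos: [634.4, -65.2, 9.3]
tool_rot: [-2.773, 1.473, -0.004]
force: [-1.6, 1.5, 6.8]
grip_width: 37.9
finger_force: 70.5
```

```bash
python3 -m inch '35 0 0 -15 0;35 0 0 -50 0;35 0 0 -90 0;35 0 0 -120 0;35 0 0 -120 0;35 0 0 -120 0'
python3 - <<'E'
from h import *
s=telemetry.state();i=camera_info('wrist');T=R.from_rotvec(s['tool_rot']).as_matrix();im=capture('wrist')[:,:,::-1].copy();cv2.imwrite('pics/w5.png',im)
t=s['tcp_pos'];print(t,s['grip_width'],T.round(3).tolist())
top=t+np.array([0,0,15.]);P=[top]+[top+20*(np.cos(a)*T[:,0]+np.sin(a)*T[:,1]) for a in np.linspace(0,2*np.pi,9)[:8]]
p=proj('wrist',P,i);print(p.round())
for q in p:cv2.circle(im,tuple(int(v) for v in q),1,(0,0,255),-1)
x,y=p[0].astype(int);y=min(y,340);cv2.imwrite('pics/w5c.png',cv2.resize(im[y-60:y+60,x-80:x+80],(640,480)))
print('shift',T.T@(np.array([556.4,204.6,t[2]])-t))
E
```

```text
t: 10.0
tcp_pos: [632.5, -65.4, 126.8]
tool_rot: [2.773, -1.476, -0.002]
force: [0.1, -0.8, -1.2]
grip_width: 37.4
finger_force: 70.2
[632.50712956 -65.42420474 126.828627  ] 37.425855280482295 [[0.559, -0.829, -0.001], [-0.829, -0.559, 0.0], [-0.001, 0.001, -1.0]]
[[321. 274.]
 [321. 237.]
 [351. 248.]
 [362. 274.]
 [349. 298.]
 [321. 307.]
 [293. 298.]
 [279. 274.]
 [290. 248.]]
shift [-2.66471214e+02 -8.77405947e+01  2.15736320e-01]
```

View pics/w5c.png

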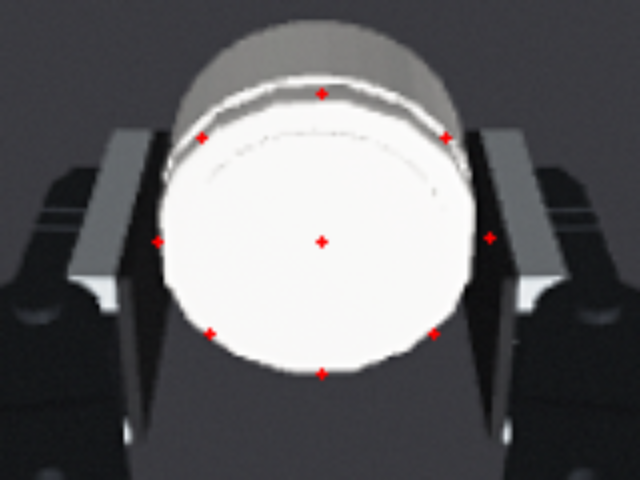

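The cap is held upright and centred between the pads, within about 1 mm of the predicted centre. I'll move it over the neck.

```bash
python3 -m inch '35 -20 -7 0 0;35 -55 -18 0 0;35 -95 -31 0 0;35 -135 -44 0 0;35 -175 -58 0 0;35 -215 -71 0 0;35 -245 -81 0 0;35 -266 -88 0 0;35 -266 -88 0 0;35 -266 -88 0 0'
python3 - <<'E'
from h import *
i=camera_info('wrist');s=telemetry.state();T=R.from_rotvec(s['tool_rot']).as_matrix();cv2.imwrite('pics/w6.png',capture('wrist')[:,:,::-1])
t=s['tcp_pos'];print(t,s['force'],T.T@(np.array([556.4,204.6,78])-t),proj('wrist',[[556.4,204.6,60],[521.5,206.5,22]],i))
for n in('scene','side'):cv2.imwrite(f'pics/{n}6.png',capture(n)[:,:,::-1])
a=cv2.resize(cv2.imread('pics/scene6.png')[175:275,350:450],(400,400),interpolation=3)
b=cv2.resize(cv2.imread('pics/side6.png')[100:200,260:360],(400,400),interpolation=3)
cv2.imwrite('pics/crop6.png',np.hstack([a,b]))
E
```

```text
t: 11.3
tcp_pos: [557.3, 203.9, 127.0]
tool_rot: [2.773, -1.475, -0.001]
force: [-0.2, 0.3, -0.3]
grip_width: 37.6
finger_force: 70.2
[557.28663621 203.93739554 126.95087975] [-0.16752831  0.33108964 -0.26709434] [-1.04583687  0.31705439 48.95119507] [[320.58535341 215.59805204]
 [352.4606552  222.48895217]]
```

View pics/crop6.png

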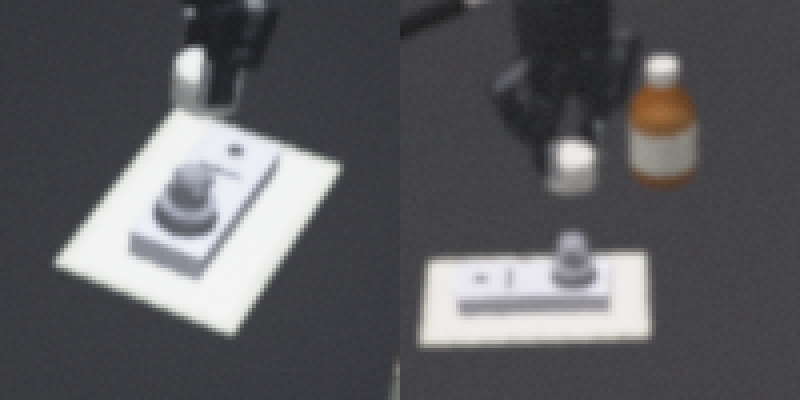

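The cap is above the neck, and the block lies wholly on the pad. I'll go down carefully.

```bash
python3 -m inch '35 -1 0 25 0;35 -1 0 42 0;35 -1 0 50 0;35 -1 0 54 0;35 -1 0 57 0;35 -1 0 57 0' 
python3 -m inch '35 0 0 2 0;35 0 0 4 0;35 0 0 5 0;35 0 0 5 0'
```

```text
t: 12.2
tcp_pos: [557.1, 205.3, 70.6]
tool_rot: [-2.774, 1.475, -0.0]
force: [0.5, 0.6, -0.9]
grip_width: 37.4
finger_force: 70.2
t: 12.7
tcp_pos: [556.9, 205.0, 65.7]
tool_rot: [2.774, -1.474, 0.0]
force: [-0.7, -0.9, 3.6]
grip_width: 37.4
finger_force: 70.6
```

```bash
python3 -m inch '35 0 0 1 0;35 0 0 2 0;35 0 0 3 0;35 0 0 3 0' 90
python3 -m inch '35 0 0 1 0;35 0 0 2 0;35 0 0 3 0;35 0 0 3 0'
python3 -m inch '35 0 0 1 0;35 0 0 2 0;35 0 0 3 0;35 0 0 3 0'
```

```text
t: 13.2
tcp_pos: [556.6, 204.5, 63.1]
tool_rot: [2.773, -1.474, -0.0]
force: [-2.6, -3.5, 8.1]
grip_width: 36.8
finger_force: 90.8
t: 13.7
tcp_pos: [556.6, 204.3, 60.0]
tool_rot: [2.773, -1.474, -0.0]
force: [-3.0, -4.8, 5.2]
grip_width: 37.1
finger_force: 90.4
t: 14.2
tcp_pos: [556.4, 205.4, 54.9]
tool_rot: [2.773, -1.475, -0.002]
force: [0.1, 0.8, -6.2]
grip_width: 36.9
finger_force: 90.5
```

The force rose to about 8 N and then dropped, so it clicked. I'll press on to the seat.

```bash
python3 -m inch '35 0 0 1 0;35 0 0 2 0;35 0 0 3 0;35 0 0 3 0'
python3 -m inch '35 0 0 1 0;35 0 0 2 0;35 0 0 2 0'
```

```text
t: 14.7
tcp_pos: [557.0, 205.3, 53.4]
tool_rot: [-2.774, 1.475, -0.0]
force: [-1.4, 0.6, -4.3]
grip_width: 36.3
finger_force: 90.6
t: 15.08
tcp_pos: [557.8, 205.5, 52.1]
tool_rot: [-2.773, 1.474, -0.002]
force: [0.6, -0.0, -0.7]
grip_width: 36.8
finger_force: 91.0
```

```bash
python3 -m inch '35 0 0 1 0;35 0 0 2 0;35 0 0 3 0;35 0 0 3 0'
python3 -m inch '35 0 0 1 0;35 0 0 2 0;35 0 0 3 0;35 0 0 3 0'
```

```text
t: 15.58
tcp_pos: [557.7, 205.5, 51.3]
tool_rot: [-2.773, 1.472, -0.003]
force: [-4.0, -1.3, 11.9]
grip_width: 37.1
finger_force: 92.6
t: 16.08
tcp_pos: [557.8, 205.6, 51.2]
tool_rot: [-2.774, 1.471, -0.004]
force: [-9.7, -1.6, 27.8]
grip_width: 37.0
finger_force: 94.2
```

```bash
python3 -m inch '35 -0.4 0.6 0 0;35 -0.8 1.2 0 0;35 -0.8 1.2 0 0;35 -0.8 1.2 0 0'
python3 - <<'E'
from h import *
for n in('scene','side'):cv2.imwrite(f'pics/{n}7.png',capture(n)[:,:,::-1])
a=cv2.resize(cv2.imread('pics/scene7.png')[175:275,350:450],(400,400),interpolation=3)
b=cv2.resize(cv2.imread('pics/side7.png')[110:210,260:360],(400,400),interpolation=3)
cv2.imwrite('pics/crop7.png',np.hstack([a,b]))
E
```

```text
t: 16.58
tcp_pos: [557.8, 205.6, 51.2]
tool_rot: [-2.772, 1.47, -0.008]
force: [-6.4, -3.9, 23.9]
grip_width: 36.8
finger_force: 93.8
```

View pics/crop7.png

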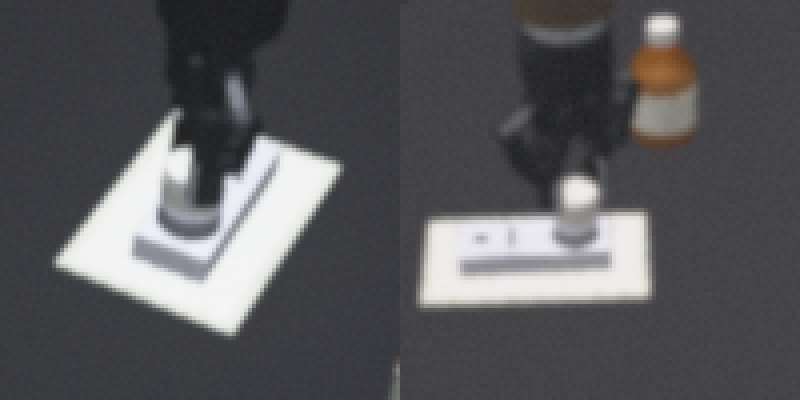

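The cap sits on the neck and travelled about 13 mm past first ball contact. It is held at 24 N, and the block is inside the pad.

```bash
python3 -c "
from station import env
print(env.job_done())"
```

```text
the job is handed in; nothing more can be done
None
```

The job is handed in: the jar block was slid onto the white pad and lies wholly on it, the white cap clicked onto the neck and bottomed out, and the gripper was still pressing it down with about 24 N; the arm kept clear of the bottle, beaker and dish.

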